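# Rotate the sharpening stones: holder, drying rack and box

## Task

I have finished with the coarse stone in the stone holder, and the flattening stone on the drying rack is dry. Leave the coarse stone on the rack to dry, put the flattening stone away in its wooden box, and put the finishing stone from the box into the holder ready for use, each seated flat, right side up, lengthwise and in the middle of its place. Set the stones down rather than drop them, for they chip, and leave the other things on the bench where they are.

Things in the scene. Friction and masses are not known exactly. Their poses are not given: they have to be found in the camera images.
- coarse: coarse sharpening stone: plain grey block, 150 long (its x) x 50 wide (y) x 32 thick, 0.5 kg, nothing on it; origin at the centre of its underside, z up. At the start it lies in the holder.
- flattening: flattening stone: grey block 150 (x) x 50 (y) x 25, 0.4 kg, its top cut across by seven parallel grooves 7 mm deep; the sides are plain below the grooves. Origin at the centre of its underside, z up. At the start it lies on the drying rack.
- finishing: finishing stone: pale stone 130 x 50 x 16 glued on a wooden base 150 (x) x 50 (y) x 12, so 28 high with 10 mm of wood showing at each end, 0.36 kg; sides flush. Origin at the centre of the underside of the base, z up. At the start it lies in the wooden box.
- holder: stone holder, fixed to the bench: two steel rails (x) between black rubber jaws 64 wide, with a black clamp knob at +x; spans x -97 to +122. A stone rests on the jaws 30 mm above the bench, between end lips 12 mm high and 166 mm apart; sides open, no clamping needed. Origin at bench level under the middle of the seat; z up.
- rack: drying rack, fixed to the bench: pale wood, 200 (x) x 100 (y), seven slats across (along y) on two runners, flat top without lips 26 mm above the bench. Origin on the bench under its middle; z up. The stone lies along its x, across all but perhaps the end slats.
- box: lower half of the fitted stone box, dark wood, fixed to the bench: outside 186 (x) x 86 (y) x 16 high; recess 166 x 66 and 8 mm deep all round, its floor 8 mm above the bench. Origin on the bench under its middle; z up.
- bench: the wooden bench top at z = 0; there is free bench beside or between the three places where a stone can lie for a while. Its origin is of no use.
- guide: honing guide, not to be moved: small aluminium clamp with a steel roller and a brass nut, about 45 (x) x 70 (y) x 30 high; origin at the middle of its underside.
- nagura: small pale dressing stone, not to be moved: 46 (x) x 28 (y) x 22 high; origin at the centre of its underside.
- chisel: bench chisel lying beyond the work, not to be moved: wooden handle 112 long, 29 thick towards its -x, steel blade 20 wide towards its +x, 250 over all; origin at bench level between handle and blade.
Mind the look-alikes: they are no part of the job. What is shaped like the flattening but black or pink is not meant.

How it is judged:
At the end, for the whole second after the job is handed in: Coarse stone on the rack (centred within 20 mm, lengthwise within 0.2 rad), flattening stone in the box recess and finishing stone on the holder seat between the lips (within 14 mm and 0.15 rad); all right side up, on their seats within 3 mm, level and at rest (horizontal distance between coarse and rack below 0.02 m and angle between the x axis of coarse and the x axis of rack, either way round below 0.2 rad and angle between each of coarse, flattening, finishing's own z axis and vertical below 0.06 rad and z of coarse in the frame of rack between 0.023 and 0.029 m and linear speed of each of coarse, flattening, finishing below 0.01 m/s and horizontal distance between flattening and box below 0.014 m and angle between the x axis of flattening and the x axis of box, either way round below 0.15 rad and z of flattening in the frame of box between 0.005 and 0.011 m and horizontal distance between finishing and holder below 0.014 m and angle between the x axis of finishing and the x axis of holder, either way round below 0.15 rad and z of finishing in the frame of holder between 0.027 and 0.033 m); the robot touches nothing.
It fails at once if a bystander (honing guide, dressing stone or chisel) is moved by more than 15 mm (distance of any of guide, nagura, chisel from where it was at the start of the episode above 0.015 m).
It fails at once if a stone is dropped or slammed down: a blow of more than 90 N on its place or on the bench (contact force between any of coarse, finishing, flattening and holder above 90 N or contact force between any of coarse, finishing, flattening and rack above 90 N or contact force between any of coarse, finishing, flattening and box above 90 N or contact force between any of coarse, finishing, flattening and bench above 90 N).
It also fails if it takes over 102 s, if anything falls off the work surface, if the arm or the gripper's body presses on something with over 40 N, if the wrist force passes 120 N, or if a joint passes its speed limit or range.

## Robot

A 6-joint arm with a two-finger parallel gripper is mounted at the origin on the work surface. World frame = base frame: x ahead of the robot, y to its left, z up, the work surface at z = 0. Lengths are in m, angles in rad, forces in N, time in s.
With the tool pointing down it reaches from about 0.25 to 0.725 m from the base axis. Payload 4 kg.
Tool frame: the origin (TCP) lies midway between the tips of the shut fingers; the grasp point (between the pads) lies 19 mm behind it; z points along the fingers, y is the direction in which the jaws open and shut (so a half turn about z gives the same grasp; the last joint's range is limited). The gripper opens to 85 mm and grips with 20 to 120 N. Pads are 22 mm wide; open, the fingers measure 114 mm over their backs; the gripper's body (76 mm by 85 mm) begins 54 mm behind the grasp point. The pads swing forward as they close: fully open they stand 13 mm farther back than shut.
Start: joints at [1.194, 0.241, 0.005, 1.335, 0, 1.571], TCP at [0.184, 0.465, 0.231] pointing down, gripper open.
Joint ranges: [-2.72, 2.72], [-1.05, 1.87], [-1.09, 1.28], [-1.99, 2.15], [-1.42, 1.44], [-3.14, 3.14]. Speed limits (rad/s): [2.79, 2.79, 3.14, 3.14, 3.14, 3.14].

## Interface

Orientations are given as a unit quaternion [x, y, z, w].
In Python, from workcell import bot gives the robot as it stands.
- The arm moves only by the shell command python3 -m inch 'ROWS'. ROWS is JSON, a list of rows, each a list of 5 numbers: the shift along the tool's x, y, z scaled (see below), then the turn about the tool's z scaled (see below), then the closure, from 0 (fully open) to 1 (shut). A call has 1 to 10 rows; each row is the pose to reach, as a shift and turn from the pose commanded when the call began, along the tool's axes at that moment; what a row does not reach only later rows make up. The controller multiplies each number of a shift by 100 cm and each number of a turn by 120 degrees. A row lasts 1/8 s, in which the tool goes at most 62.5 mm and 10.7 degrees, less where a joint would pass 70% of its speed; a pose out of reach is approached as far as the arm can. A call with a number of a shift or a turn outside -1 to 1 is refused whole. A call with a gripper value outside its range is refused whole. The fingers move at their own pace and stop on an object; the grip force is fixed at half the most. Time passes only in rows, so rows that repeat a pose let the fingers close. It gives the time, the measured TCP pose, the force and the opening at its end, in the units of the state.
- bot.get_obs(): the state, without advancing time (a new reading comes with each control period).
- bot.camera(name): name is "scene" or "top"; returns the picture (480x640x3 uint8, red, green, blue); there is no depth.
- bot.calibration(name): a dict with "intrinsics" (3x3 intrinsics, pixels), "k1" (the pictures are not rectified: a ray, as slopes to the right and down, at radius r is drawn at 1 + k1 r^2 times it, then the intrinsics apply), "xyz" and "attitude" of the camera in the world. Camera axes: x right, y down, z forward; pixel columns grow to the right and rows downward; lengths in m; the calibration is good to about 2 mm. A picture is of the moment at which its call begins. calibration takes no time and is no camera call.
- bot.job_done(): hands the job in, once; it reports no verdict.
Trained networks look in the newest picture that a camera, given by its name, has taken for a name from the list of things; names that differ only in an ending like _2 or _b are one class to them, and where a whole thing is asked for, a point or a joint stands for the part that bears it (a point fixed in the world has none). Each returns a list of dicts, best first, with "score" (0 to 1); they miss things now and then, are a little off and sometimes report something else, mostly with a low value. They report only what shows in the picture. A call takes as long as a camera call. They do not tell look-alikes from the thing itself.
- bot.masks_of(camera, target): "pixels" (480x640 bool, what is visible of it) and "extent" ([left, top, width, height] as shares, 0 to 1, of the picture: columns of its width, rows of its height, round what is visible of it).
- bot.spot_point(camera, target): "point" ([column, row] as shares, 0 to 1, of the picture: columns of its width, rows of its height: a listed point, or the origin of a listed thing).
The state is a dict: "clock": time; "joint_pos": joint angles; "joint_vel": joint speeds; "tau": joint torques, N m; "eef_pos": TCP position; "tool_rot": TCP orientation; "ft_force": force on the tool from outside, world axes, zero at the start; "ft_torque": the same for the moment, N m; "grip_width": finger opening in m.
Only numpy, scipy, OpenCV 4.12 (cv2) and the standard library are available. Lean on these libraries where they do the work, as an engineer would, in place of code of your own. Each camera call takes 0.05 s, during which the arm holds its last target.

## Working session

There is one attempt and no reset: what is moved stays moved. The work goes in short steps, Python scripts to look and compute and a shell command to move; the robot and the scene stay as the last step left them, time stands still between calls to the robot, and variables do not carry over. Pictures are saved under pics/ and viewed, and the job is handed in when it is done.

```bash
mkdir -p pics; ls; python3 - <<'E'
from workcell import bot
import cv2
for n in("scene","top"):
    c=bot.calibration(n);print(n,c)
    cv2.imwrite(f"pics/{n}0.png",bot.camera(n)[:,:,::-1])
o=bot.get_obs();print(o)
E
```

```text
pics
scene {'intrinsics': array([[491.22742259,   0.        , 308.00209669],
       [  0.        , 491.22742259, 233.866314  ],
       [  0.        ,   0.        ,   1.        ]]), 'k1': 0.007934438924930239, 'xyz': array([ 1.2583085 , -0.22427711,  0.84998013]), 'attitude': array([ 0.72969366,  0.58030877, -0.228875  , -0.28000917])}
top {'intrinsics': array([[590.85261643,   0.        , 326.72663161],
       [  0.        , 590.85261643, 241.62417118],
       [  0.        ,   0.        ,   1.        ]]), 'k1': -0.023463093701025905, 'xyz': array([ 0.30390591, -0.0927485 ,  1.30969482]), 'attitude': array([ 0.70601252, -0.70199364,  0.06942611, -0.06269986])}
{'clock': 0.1, 'joint_pos': array([1.19400532e+00, 2.41326601e-01, 3.84769522e-03, 1.33521467e+00,
       1.43294700e-05, 1.57078080e+00]), 'joint_vel': array([ 0.00141555, -0.00322579,  0.00384707,  0.00068103,  0.00044374,
       -0.00086953]), 'tau': array([-1.35160753e-04, -3.73137224e+01,  2.53010505e+01,  1.08464988e-02,
       -7.21263041e-05, -9.10317368e-06]), 'eef_pos': array([0.18375287, 0.46439008, 0.23050321]), 'tool_rot': array([ 1.87275327e-01,  9.82307005e-01, -9.30493469e-04, -1.84705921e-04]), 'ft_force': array([ 0.26990399, -0.55870665, -0.20449397]), 'ft_torque': array([ 0.00329866, -0.01864148,  0.00359079]), 'grip_width': 0.0851095451500855}
```

View pics/top0.png

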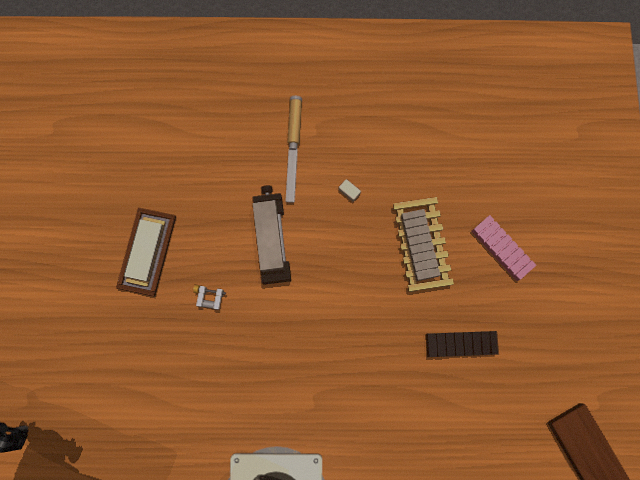

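View pics/scene0.png

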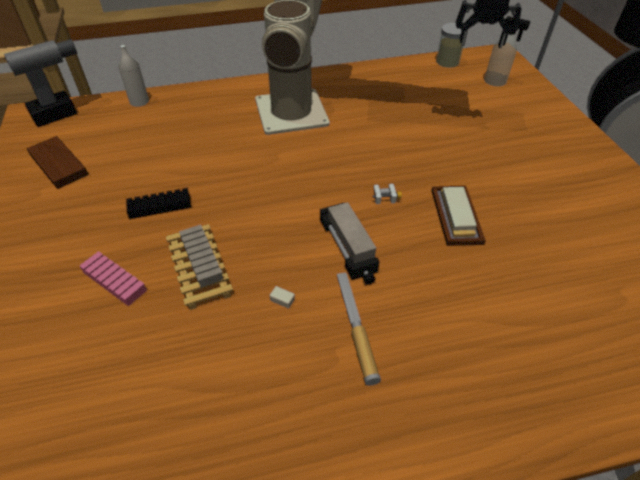

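Top view: coarse stone in the holder at (269,235). Flattening stone (grey, grooved) on the rack at (421,244). Finishing stone (pale on wood) in the box at (147,252). Look-alikes for the flattening stone are the pink block (503,248) and the black one (462,345). Neither is grey or on the rack, so I choose (421,244). The guide is at (209,298), the nagura at (349,190) and the chisel at (293,150).

```bash
cat > h.py <<'E'
import numpy as np,cv2
from workcell import bot
from scipy.spatial.transform import Rotation as R
def ray(cam,px):
    c=bot.calibration(cam);K=np.array(c["intrinsics"]);px=np.atleast_2d(np.asarray(px,float))
    d=np.array([c["k1"],0,0,0,0.])
    u=cv2.undistortPoints(px.reshape(-1,1,2),K,d).reshape(-1,2)
    v=np.c_[u,np.ones(len(u))]
    return np.array(c["xyz"]),R.from_quat(c["attitude"]).apply(v)
def plane(cam,px,z):
    o,v=ray(cam,px);return o+v*((z-o[2])/v[:,2])[:,None]
def project(cam,P):
    c=bot.calibration(cam);K=np.array(c["intrinsics"])
    Rm=R.from_quat(c["attitude"]).inv();q=Rm.apply(np.atleast_2d(P)-c["xyz"])
    return cv2.projectPoints(q.reshape(-1,1,3),np.zeros(3),np.zeros(3),K,np.array([c["k1"],0,0,0,0.]))[0].reshape(-1,2)
def tri(p1,p2):
    A=[];b=[]
    for cam,p in(("top",p1),("scene",p2)):
        o,v=ray(cam,p);v=v[0]/np.linalg.norm(v[0]);M=np.eye(3)-np.outer(v,v);A.append(M);b.append(M@o)
    return np.linalg.lstsq(np.vstack(A),np.hstack(b),rcond=None)[0]
E
python3 - <<'E'
from h import *
bot.camera("top");im=bot.camera("top")
ztop=dict(coarse=.062,flattening=.051,finishing=.036,holder=.03,rack=.026,box=.016,guide=.02,nagura=.022,chisel=.01)
z0=dict(coarse=.03,flattening=.026,finishing=.008)
for t in ztop:
    m=bot.masks_of("top",t);s=bot.spot_point("top",t)
    print(t)
    for k in m[:2]:
        cs,_=cv2.findContours(k["pixels"].astype(np.uint8),cv2.RETR_EXTERNAL,cv2.CHAIN_APPROX_NONE)
        c=max(cs,key=cv2.contourArea).reshape(-1,2)
        P=plane("top",c,ztop[t])[:,:2].astype(np.float32)
        (cx,cy),wh,a=cv2.minAreaRect(P)
        print("  m %.2f"%k["score"],np.round([cx,cy,*wh],4),round(a,1), c.mean(0).round())
    for k in s[:2]:
        px=np.array(k["point"])*[640,480]
        print("  s %.2f"%k["score"],px.round(1),plane("top",px,z0.get(t,0)).round(4))
b=cv2.resize(im[180:310,100:560][:,:,::-1],None,fx=1.73,fy=1.73,interpolation=cv2.INTER_CUBIC)
cv2.imwrite("pics/crop0.png",b)
bits=[im[200:300,105:185],im[180:300,230:310],im[190:300,380:460]]
cv2.imwrite("pics/crop1.png",np.hstack([cv2.resize(x[:,:,::-1],(260,int(260*x.shape[0]/80)),interpolation=cv2.INTER_CUBIC)[:320] for x in bits]))
E
```

```text
coarse
  m 0.36 [ 0.5376 -0.3102  0.1998  0.1001] 9.3 [422. 244.]
  s 0.88 [268.  236.1] [[0.5578 0.0252 0.03  ]]
flattening
  m 0.93 [ 0.5382 -0.3064  0.1526  0.0544] 10.2 [420. 245.]
  m 0.93 [ 0.3246 -0.3896  0.0503  0.1535] 2.3 [462. 344.]
  s 0.97 [417.7 249. ] [[ 0.5317 -0.3057  0.026 ]]
  s 0.90 [462.7 347.6] [[ 0.3173 -0.3976  0.026 ]]
finishing
  m 0.68 [0.5223 0.294  0.0604 0.1496] 78.7 [145. 251.]
  m 0.23 [ 0.7624 -0.026   0.0273  0.2526] 87.8 [292. 148.]
  s 0.72 [147.8 252.6] [[0.5229 0.2948 0.008 ]]
  s 0.30 [277.7 297.8] [[0.4238 0.0028 0.008 ]]
holder
  m 0.79 [0.61   0.0077 0.1436 0.0594] 32.7 [274. 211.]
  s 0.64 [273.3 240.7] [[0.5532 0.0159 0.    ]]
rack
  m 0.94 [ 0.5443 -0.3161  0.2013  0.1008] 9.7 [423. 244.]
  s 0.93 [422.9 247. ] [[ 0.541  -0.3219  0.    ]]
  s 0.54 [146.3 249.9] [[0.5303 0.3009 0.    ]]
box
  m 0.66 [0.5249 0.2951 0.0924 0.1885] 78.3 [146. 252.]
guide
  m 0.61 [0.4251 0.1561 0.0662 0.0404] 79.1 [208. 296.]
  m 0.43 [ 0.5711 -0.0782  1.0539  1.5228] 0.2 [325. 264.]
  s 0.58 [207.7 297.9] [[0.4234 0.1583 0.    ]]
nagura
  m 0.60 [ 0.6657 -0.1549  0.0441  0.0285] 54.3 [350. 190.]
  m 0.34 [0.5245 0.2987 0.0593 0.1524] 78.1 [145. 251.]
  s 0.52 [350.1 190. ] [[ 0.6729 -0.1577  0.    ]]
chisel
  m 0.68 [ 0.7716 -0.024   0.0274  0.2578] 87.3 [292. 148.]
  s 0.81 [289.3 147.6] [[ 0.774  -0.0165  0.    ]]
```

View pics/crop1.png

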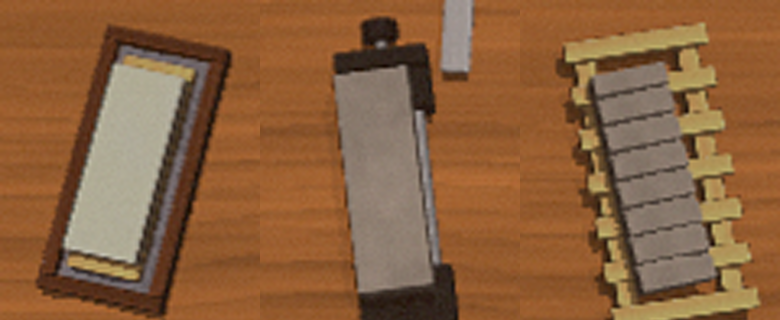

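Crop confirms: left is the pale finishing stone on its wood base in the box, middle the plain coarse stone in the holder, right the grey grooved flattening stone on the rack. Next I fit poses from corners and check with wireframe overlays in both cameras.

```bash
cat > fit.py <<'E'
from h import *
from scipy.optimize import least_squares
def rect(x0,x1,w,z): return np.array([[x1,w/2,z],[x1,-w/2,z],[x0,-w/2,z],[x0,w/2,z]])
def place(p,L):
    c,s=np.cos(p[2]),np.sin(p[2]);return np.c_[p[0]+c*L[:,0]-s*L[:,1],p[1]+s*L[:,0]+c*L[:,1],L[:,2]]
def box(l,w,z0,z1): return [rect(-l/2,l/2,w,z0),rect(-l/2,l/2,w,z1)]
def fit(cam,L,px,g):
    r=least_squares(lambda p:(project(cam,place(p,L))-px).ravel(),g,x_scale=[.1,.1,.1]);return r.x,np.abs(r.fun).max()
def draw(im,cam,p,Ls,col,S=4):
    for L in Ls:
        q=((project(cam,place(p,L))+.5)*S).astype(np.int32)
        cv2.polylines(im,[q.reshape(-1,1,2)],True,col,1,cv2.LINE_AA)
E
python3 - <<'E'
from fit import *
import json
f=3.25
C=lambda l,ox,oy,dx:np.array([[ox+(x-dx)/f-.35,oy+y/f-.35] for x,y in l])
fin=fit("top",rect(-.065,.065,.05,.036),C([(113,66),(182,80),(133,262),(65,248)],105,200,0),[.52,.29,-.2])
bx=fit("top",rect(-.093,.093,.086,.016),C([(108,26),(230,50),(163,313),(40,287)],105,200,0),[.52,.29,-.2])
co=fit("top",rect(-.075,.075,.05,.062),C([(335,74),(408,66),(434,285),(360,292)],230,180,260),[.55,.02,.1])
fl=fit("top",rect(-.075,.075,.05,.051),C([(592,76),(664,66),(712,275),(640,292)],380,190,520),[.53,-.3,.17])
ra=[np.array([.541,-.318,.165]),0]; ho=[np.array([.553,.018,.1]),0]
P=dict(finishing=fin,box=bx,coarse=co,flattening=fl)
for k,v in P.items(): print(k,v[0].round(4),round(v[1],2))
P["rack"]=ra;P["holder"]=ho
json.dump({k:list(map(float,v[0])) for k,v in P.items()},open("P.json","w"))
W=dict(finishing=[rect(-.065,.065,.05,.036),rect(-.075,.075,.05,.008)],box=box(.186,.086,0,.016),coarse=box(.15,.05,.03,.062),flattening=box(.15,.05,.026,.051),rack=box(.2,.1,.0,.026),holder=[rect(-.097,.097,.064,.042),rect(-.083,.083,.064,.03)])
for cam,crops in(("top",[(105,200),(230,180),(380,190)]),("scene",[(420,175),(310,190),(160,215)])):
    S=5;im=cv2.resize(bot.camera(cam)[:,:,::-1],None,fx=S,fy=S,interpolation=cv2.INTER_CUBIC)
    for i,k in enumerate(W): draw(im,cam,P[k][0],W[k],[(0,255,0),(255,255,0),(0,0,255),(255,0,255),(0,255,255),(255,0,0)][i],S)
    out=[cv2.resize(im[y*S:(y+110)*S,x*S:(x+80)*S],(264,363),interpolation=cv2.INTER_AREA) for x,y in crops]
    cv2.imwrite(f"pics/wf_{cam}.png",np.hstack(out))
E
```

```text
finishing [ 0.5242  0.2981 -0.1964] 0.83
box [ 0.5248  0.2958 -0.191 ] 0.32
coarse [0.5551 0.0227 0.1345] 0.66
flattening [ 0.5388 -0.3072  0.195 ] 1.21
```

View pics/wf_top.png

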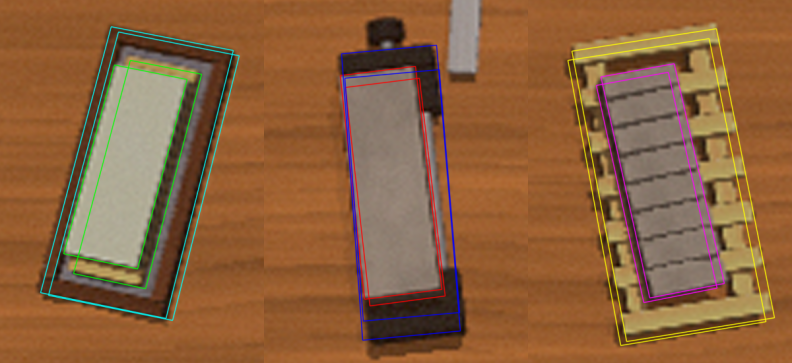

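View pics/wf_scene.png

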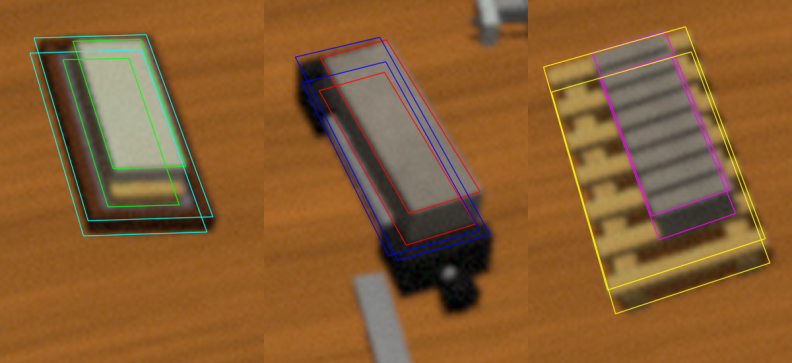

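Overlays line up within about 1–2 px in both cameras. Now a helper that works out the shifts, and the first move to above the coarse stone.

```bash
cat > go.py <<'E'
# usage: go.py place z [gap]: shift numbers from the current pose to the tool pose over a place
import sys
from h import *
PL=dict(coarse=(.5551,.0227,.1345),finishing=(.5238,.2972,-.197),box=(.5248,.2955,-.197),flattening=(.5385,-.3068,.188),rack=(.542,-.317,.168),holder=(.553,.018,.11),temp=(.50,-.14,.1345))
def calc(x,y,z,yaw):
    o=bot.get_obs();Rm=R.from_quat(o["tool_rot"]);e=np.array(o["eef_pos"])
    d=Rm.inv().apply(np.array([x,y,z])-e)
    Y=Rm.apply([0,1,0]);a=np.arctan2(Y[1],Y[0])
    dy=(yaw+np.pi/2-a+np.pi)%(2*np.pi)-np.pi
    print("t",round(o["clock"],2),"eef",e.round(4),"yaw",round(a-np.pi/2,3),"q6",round(o["joint_pos"][5],3),"tilt",Rm.apply([0,0,1]).round(3))
    print("F",np.round(o["ft_force"],1),"w",round(o["grip_width"],4))
    print("shift",d.round(4),"turn",round(-dy/np.radians(120),4),"rows>=",round(np.linalg.norm(d)/.0625,1),round(abs(np.degrees(dy))/10.7,1))
if len(sys.argv)>2:
    p=PL[sys.argv[1]];calc(p[0],p[1],float(sys.argv[2]),p[2])
E
python3 go.py coarse 0.16
```

```text
t 1.2 eef [0.184  0.4649 0.2313] yaw -0.377 q6 1.571 tilt [-0. -0. -1.]
F [ 0.5  1.  -0.1] w 0.0854
shift [-0.5078 -0.2746  0.0713] turn -0.2441 rows>= 9.3 2.7
```

```bash
python3 -m inch '[[-0.04,-0.02,0,-0.04,0],[-0.09,-0.05,0,-0.10,0],[-0.14,-0.075,0,-0.16,0],[-0.19,-0.10,0,-0.22,0],[-0.24,-0.13,0.01,-0.244,0],[-0.29,-0.16,0.02,-0.244,0],[-0.34,-0.185,0.03,-0.244,0],[-0.39,-0.21,0.04,-0.244,0],[-0.44,-0.24,0.055,-0.244,0],[-0.48,-0.26,0.065,-0.244,0]]'; python3 go.py coarse 0.12
```

```text
clock: 2.45
eef_pos: [0.5356, 0.0444, 0.1656]
tool_rot: [-0.066, 0.998, -0.0, -0.0]
ft_force: [0.1, 0.3, -0.0]
grip_width: 0.0854
t 2.45 eef [0.5356 0.0444 0.1656] yaw 0.133 q6 -0.05 tilt [-0. -0. -1.]
F [ 0.1  0.3 -0. ] w 0.0854
shift [-0.0165 -0.0241  0.0456] turn -0.0009 rows>= 0.9 0.0
```

```bash
python3 -m inch '[[-0.008,-0.012,0.02,0,0],[-0.0165,-0.024,0.045,0,0],[-0.0165,-0.024,0.07,0,0],[-0.0165,-0.024,0.09,0,0],[-0.0165,-0.024,0.11,0,0],[-0.0165,-0.024,0.125,0,0],[-0.0165,-0.024,0.131,0,0],[-0.0165,-0.024,0.131,0,0]]'; python3 go.py coarse 0.034
python3 - <<'E'
from h import *
S=4
a=bot.camera("scene")[130:290,270:430];b=bot.camera("top")[170:310,200:340]
cv2.imwrite("pics/a1.png",np.hstack([cv2.resize(x[:,:,::-1],(400,400),interpolation=cv2.INTER_CUBIC) for x in(a,b)]))
E
```

```text
clock: 3.45
eef_pos: [0.5542, 0.025, 0.0352]
tool_rot: [-0.067, 0.998, -0.0, -0.0]
ft_force: [-0.4, 0.5, 1.0]
grip_width: 0.0854
t 3.45 eef [0.5542 0.025  0.0352] yaw 0.134 q6 -0.089 tilt [-0. -0. -1.]
F [-0.4  0.5  1. ] w 0.0854
shift [-0.0006 -0.0024  0.0012] turn -0.0001 rows>= 0.0 0.0
```

View pics/a1.png

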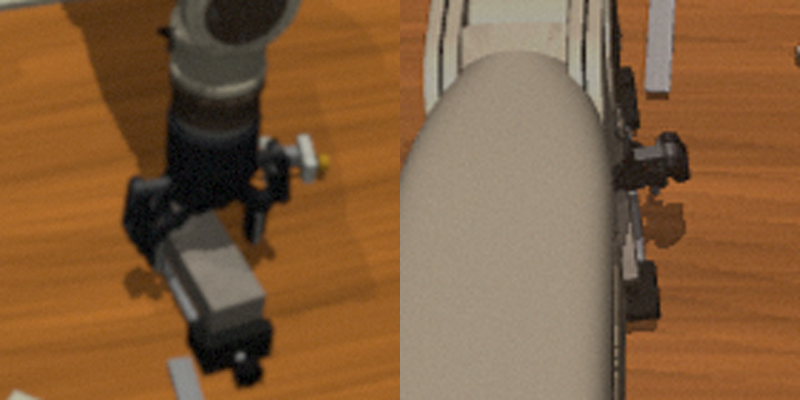

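The scene view shows the fingers straddling the coarse stone (about (210,235) in the crop). Closing.

```bash
python3 -m inch '[[-0.0006,-0.0024,0.001,0,0.2],[-0.0006,-0.0024,0.001,0,0.4],[-0.0006,-0.0024,0.001,0,0.6],[-0.0006,-0.0024,0.001,0,1],[-0.0006,-0.0024,0.001,0,1],[-0.0006,-0.0024,0.001,0,1]]'; python3 go.py temp 0.12
```

```text
clock: 4.3
eef_pos: [0.5556, 0.0231, 0.0352]
tool_rot: [-0.067, 0.998, 0.0, 0.001]
ft_force: [-1.2, 0.9, 5.9]
grip_width: 0.0485
t 4.3 eef [0.5556 0.0231 0.0352] yaw 0.134 q6 -0.093 tilt [ 0.001  0.001 -1.   ]
F [-1.2  0.9  5.9] w 0.0485
shift [ 0.0769 -0.1541 -0.0851] turn -0.0 rows>= 3.1 0.0
```

```bash
python3 -m inch '[[0,0,-0.01,0,1],[0,0,-0.03,0,1],[0,0,-0.055,0,1],[0,0,-0.07,0,1],[0.01,-0.02,-0.07,0,1],[0.025,-0.05,-0.07,0,1],[0.045,-0.09,-0.07,0,1],[0.06,-0.12,-0.07,0,1],[0.073,-0.145,-0.07,0,1],[0.077,-0.154,-0.07,0,1]]'; python3 go.py temp 0.006;python3 - <<'E'
from h import *
cv2.imwrite("pics/a2.png",bot.camera("scene")[:,:,::-1])
E
```

```text
clock: 5.55
eef_pos: [0.4981, -0.1416, 0.1038]
tool_rot: [-0.066, 0.998, 0.0, -0.001]
ft_force: [-0.3, 0.1, -5.6]
grip_width: 0.0488
t 5.55 eef [ 0.4981 -0.1416  0.1038] yaw 0.132 q6 -0.409 tilt [-0.002  0.    -1.   ]
F [-0.3  0.1 -5.6] w 0.0488
shift [-0.0023  0.0013  0.0978] turn -0.0012 rows>= 1.6 0.0
```

View pics/a2.png

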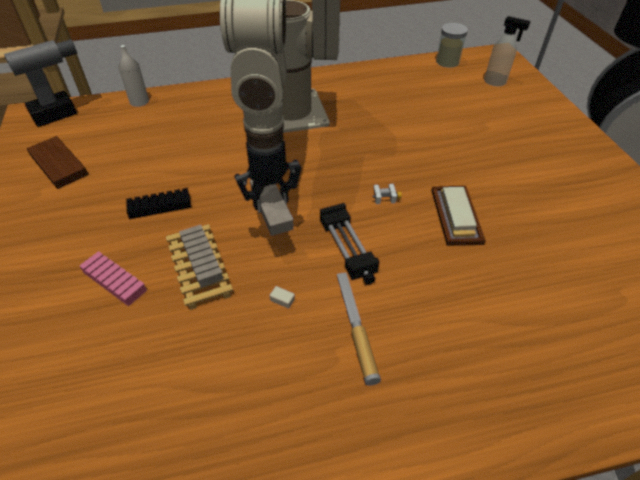

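The coarse stone is held level at (275,210) and the holder is empty at (348,240). Lowering it onto the bench.

```bash
python3 -m inch '[[0,0,0.02,0,1],[0,0,0.045,0,1],[0,0,0.065,0,1],[0,0,0.08,0,1],[0,0,0.088,0,1],[0,0,0.092,0,1],[0,0,0.094,0,1],[0,0,0.096,0,1],[0,0,0.097,0,1],[0,0,0.098,0,1]]'; python3 go.py temp 0.005
```

```text
clock: 6.85
eef_pos: [0.4996, -0.1403, 0.0065]
tool_rot: [-0.067, 0.998, -0.0, 0.0]
ft_force: [-0.2, -0.2, -4.6]
grip_width: 0.0489
t 6.85 eef [ 0.4996 -0.1403  0.0065] yaw 0.134 q6 -0.408 tilt [ 0.001 -0.    -1.   ]
F [-0.2 -0.2 -4.6] w 0.0489
shift [-0.0004  0.0003  0.0015] turn -0.0002 rows>= 0.0 0.0
```

```bash
python3 -m inch '[[0,0,0.001,0,1],[0,0,0.002,0,1],[0,0,0.003,0,1],[0,0,0.003,0,1]]'; python3 go.py temp 0.005
```

```text
clock: 7.35
eef_pos: [0.4995, -0.1403, 0.0052]
tool_rot: [-0.067, 0.998, -0.0, 0.0]
ft_force: [-4.1, 0.4, 11.2]
grip_width: 0.0488
t 7.35 eef [ 0.4995 -0.1403  0.0052] yaw 0.134 q6 -0.408 tilt [ 0.001 -0.    -1.   ]
F [-4.1  0.4 11.2] w 0.0488
shift [-0.0005  0.0003  0.0002] turn -0.0002 rows>= 0.0 0.0
```

```bash
python3 -m inch '[[0,0,0,0,0.5],[0,0,0,0,0.3],[0,0,0,0,0],[0,0,0,0,0],[0,0,-0.02,0,0],[0,0,-0.05,0,0],[0,0,-0.09,0,0],[0,0,-0.13,0,0],[0,0,-0.15,0,0]]'; python3 go.py finishing 0.14
```

```text
clock: 8.48
eef_pos: [0.5007, -0.1406, 0.1558]
tool_rot: [-0.067, 0.998, -0.001, 0.002]
ft_force: [2.0, -0.4, -0.7]
grip_width: 0.0851
t 8.47 eef [ 0.5007 -0.1406  0.1558] yaw 0.134 q6 -0.408 tilt [ 0.004 -0.001 -1.   ]
F [ 2.  -0.4 -0.7] w 0.0851
shift [-0.0814  0.4308  0.0154] turn 0.1582 rows>= 7.0 1.8
```

```bash
python3 -m inch '[[-0.005,0.03,0,0.02,0],[-0.015,0.08,0,0.04,0],[-0.025,0.13,0,0.07,0],[-0.035,0.18,0,0.1,0],[-0.045,0.235,0,0.13,0],[-0.055,0.29,0,0.158,0],[-0.065,0.34,0,0.158,0],[-0.073,0.385,0,0.158,0],[-0.08,0.42,0.01,0.158,0],[-0.0814,0.431,0.015,0.158,0]]'; python3 go.py finishing 0.014;python3 - <<'E'
from h import *
b=bot.camera("top");a=bot.camera("scene")
cv2.imwrite("pics/a3.png",np.hstack([cv2.resize(x[:,:,::-1],(400,400),interpolation=cv2.INTER_CUBIC) for x in(a[190:290,300:400],b[170:310,220:360])]))
cv2.imwrite("pics/a3t.png",b[:,:,::-1])
E
```

```text
clock: 9.72
eef_pos: [0.5219, 0.2998, 0.1373]
tool_rot: [0.097, 0.995, -0.0, -0.0]
ft_force: [-0.4, 0.2, -0.2]
grip_width: 0.0851
t 9.72 eef [0.5219 0.2998 0.1373] yaw -0.194 q6 0.715 tilt [-0.001 -0.    -1.   ]
F [-0.4  0.2 -0.2] w 0.0851
shift [-0.0024 -0.0022  0.1233] turn 0.0015 rows>= 2.0 0.0
```

View pics/a3.png

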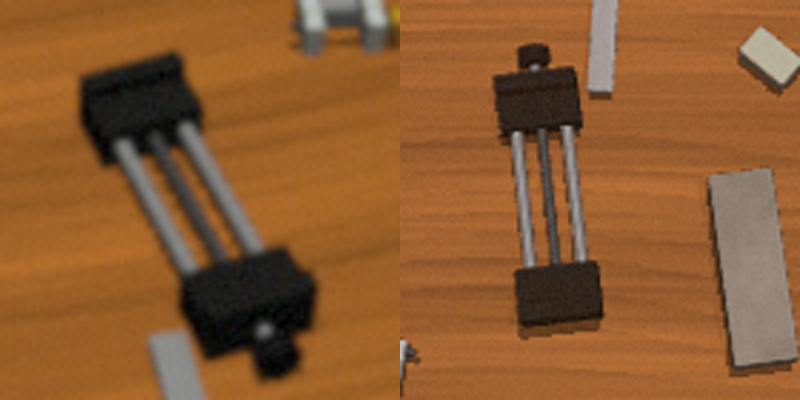

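View pics/a3t.png

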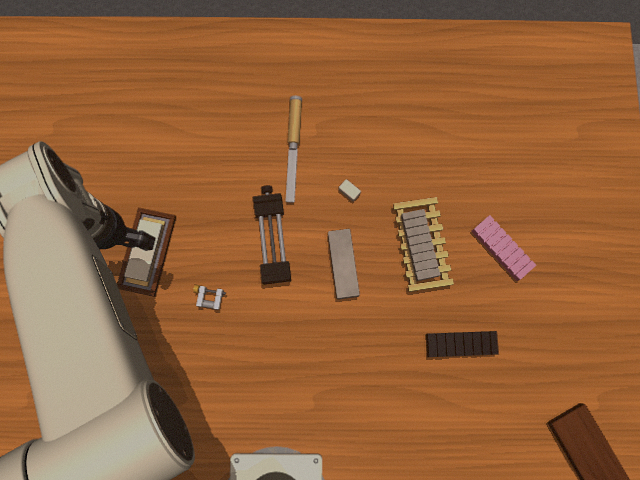

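The top view shows the empty holder (jaws at (267,206) and (275,272)) and the coarse stone flat on the bench at (343,264). The gripper is above the box. Refining the holder and coarse poses.

```bash
python3 - <<'E'
from fit import *
f=400/140
C=lambda l:np.array([[220+(x-400)/f-.33,170+y/f-.33] for x,y in l])
p,e=fit("top",rect(-.097,.097,.064,.042),C([(494,75),(578,67),(602,316),(518,324)]),[.553,.018,.1]);print("holder",p.round(4),e)
q,e=fit("top",rect(-.075,.075,.05,.032),C([(708,177),(771,169),(796,360),(735,367)]),[.5,-.14,.13]);print("coarse",q.round(4),e)
S=4
for cam,n in(("top",(240,180,120,140)),("scene",(240,180,150,120))):
    im=cv2.resize(bot.camera(cam)[:,:,::-1],None,fx=S,fy=S,interpolation=cv2.INTER_CUBIC)
    draw(im,cam,p,[rect(-.097,.097,.064,.042),rect(-.083,.083,.064,.03)],(0,255,0),S);draw(im,cam,q,box(.15,.05,0,.032),(0,255,255),S)
    x,y,w,h=n;cv2.imwrite(f"pics/b_{cam}.png",im[y*S:(y+h)*S,x*S:(x+w)*S])
E
```

```text
holder [0.5523 0.0166 0.115 ] 0.46332114163772076
coarse [ 0.4981 -0.1402  0.1334] 0.7906444058420448
```

View pics/b_top.png

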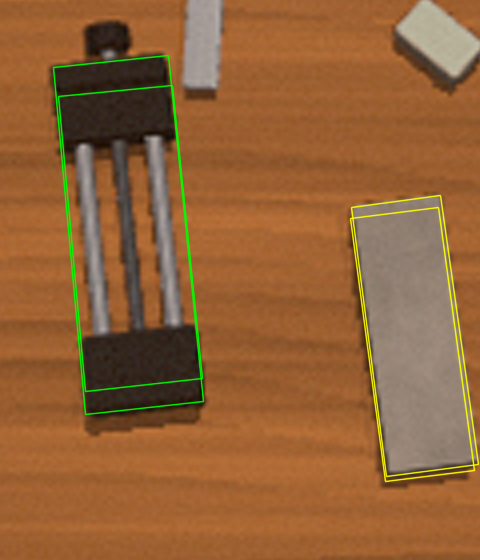

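View pics/b_scene.png

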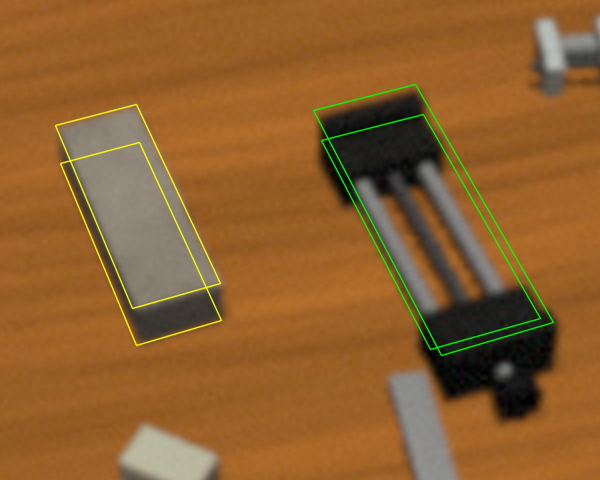

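Overlays fit well, so holder ≈ (0.553, 0.0175, yaw 0.113). Now gripping the finishing stone with the tips kept above the 16 mm box wall.

```bash
sed -i 's/holder=([^)]*)/holder=(.553,.0175,.113)/; s/temp=([^)]*)/temp=(.499,-.1403,.134)/' go.py; python3 -m inch '[[-0.0024,-0.0022,0.03,0.0015,0],[-0.0024,-0.0022,0.06,0.0015,0],[-0.0024,-0.0022,0.085,0.0015,0],[-0.0024,-0.0022,0.105,0.0015,0],[-0.0024,-0.0022,0.118,0.0015,0],[-0.0024,-0.0022,0.122,0.0015,0],[-0.0024,-0.0022,0.122,0.0015,0]]'; python3 go.py finishing 0.015
python3 - <<'E'
from h import *
a=bot.camera("scene")[140:260,390:510];b=bot.camera("top")[190:310,80:200]
cv2.imwrite("pics/a4.png",np.hstack([cv2.resize(x[:,:,::-1],(400,400),interpolation=cv2.INTER_CUBIC) for x in(a,b)]))
E
```

```text
clock: 10.8
eef_pos: [0.5247, 0.2949, 0.0168]
tool_rot: [0.1, 0.995, 0.0, 0.0]
ft_force: [0.1, -0.7, -0.3]
grip_width: 0.0857
t 10.8 eef [0.5247 0.2949 0.0168] yaw -0.2 q6 0.712 tilt [ 0.001  0.    -1.   ]
F [ 0.1 -0.7 -0.3] w 0.0857
shift [0.0014 0.002  0.0018] turn -0.0016 rows>= 0.0 0.0
```

View pics/a4.png

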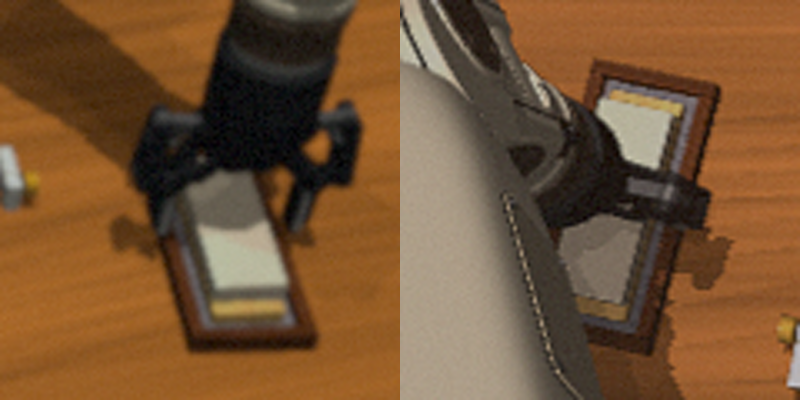

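Fingers straddle the stone over the box walls. Closing with a small y correction.

```bash
python3 -m inch '[[0.0014,0.0018,0.001,0,0.2],[0.0014,0.0018,0.001,0,0.35],[0.0014,0.0018,0.001,0,0.5],[0.0014,0.0018,0.001,0,1],[0.0014,0.0018,0.001,0,1],[0.0014,0.0018,0.001,0,1]]'; python3 go.py holder 0.1
```

```text
clock: 11.65
eef_pos: [0.5237, 0.2979, 0.0161]
tool_rot: [0.1, 0.995, 0.001, 0.0]
ft_force: [-1.9, 1.3, 5.4]
grip_width: 0.0485
t 11.65 eef [0.5237 0.2979 0.0161] yaw -0.2 q6 0.716 tilt [ 0.001  0.001 -1.   ]
F [-1.9  1.3  5.4] w 0.0485
shift [-0.0843 -0.2689 -0.0842] turn -0.1492 rows>= 4.7 1.7
```

```bash
python3 -m inch '[[0,0,-0.01,0,1],[0,0,-0.03,0,1],[0,0,-0.06,0,1],[0,0,-0.085,0,1],[-0.01,-0.025,-0.09,-0.02,1],[-0.025,-0.075,-0.09,-0.05,1],[-0.04,-0.125,-0.09,-0.09,1],[-0.055,-0.175,-0.09,-0.13,1],[-0.07,-0.225,-0.09,-0.149,1],[-0.08,-0.255,-0.09,-0.149,1]]'; python3 go.py holder 0.09
```

```text
clock: 12.9
eef_pos: [0.5498, 0.0284, 0.1045]
tool_rot: [-0.055, 0.998, -0.001, -0.002]
ft_force: [0.8, -0.1, -3.5]
grip_width: 0.0487
t 12.9 eef [0.5498 0.0284 0.1045] yaw 0.11 q6 -0.058 tilt [-0.003 -0.001 -1.   ]
F [ 0.8 -0.1 -3.5] w 0.0487
shift [-0.002  -0.0112  0.0145] turn -0.0015 rows>= 0.3 0.0
```

```bash
python3 -m inch '[[-0.001,-0.006,0,-0.0015,1],[-0.003,-0.012,0.005,-0.0015,1],[-0.003,-0.012,0.015,-0.0015,1],[-0.003,-0.012,0.015,-0.0015,1]]'; python3 go.py holder 0.0385
python3 - <<'E'
from h import *
a=bot.camera("scene")[130:290,270:430];b=bot.camera("top")[170:310,200:340]
cv2.imwrite("pics/a5.png",np.hstack([cv2.resize(x[:,:,::-1],(400,400),interpolation=cv2.INTER_CUBIC) for x in(a,b)]))
E
```

```text
clock: 13.4
eef_pos: [0.554, 0.0207, 0.0886]
tool_rot: [-0.058, 0.998, 0.0, -0.002]
ft_force: [0.5, 0.6, -3.1]
grip_width: 0.0482
t 13.4 eef [0.554  0.0207 0.0886] yaw 0.117 q6 -0.08 tilt [-0.004  0.    -1.   ]
F [ 0.5  0.6 -3.1] w 0.0482
shift [ 0.0012 -0.0031  0.0501] turn 0.0018 rows>= 0.8 0.0
```

View pics/a5.png

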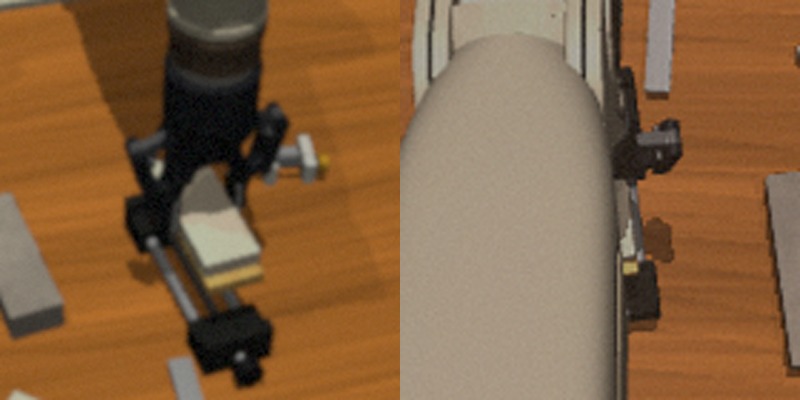

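The finishing stone is held level above the holder. Lowering.

```bash
python3 -m inch '[[0.0012,-0.003,0.01,0.002,1],[0.0012,-0.003,0.022,0.002,1],[0.0012,-0.003,0.034,0.002,1],[0.0012,-0.003,0.041,0.002,1],[0.0012,-0.003,0.044,0.002,1],[0.0012,-0.003,0.046,0.002,1],[0.0012,-0.003,0.048,0.002,1],[0.0012,-0.003,0.049,0.002,1]]'; python3 go.py holder 0.038
```

```text
clock: 14.5
eef_pos: [0.5548, 0.0167, 0.0415]
tool_rot: [-0.056, 0.998, 0.0, 0.0]
ft_force: [0.4, 0.4, -3.4]
grip_width: 0.0486
t 14.5 eef [0.5548 0.0167 0.0415] yaw 0.111 q6 -0.081 tilt [ 0.001  0.    -1.   ]
F [ 0.4  0.4 -3.4] w 0.0486
shift [0.0017 0.001  0.0035] turn -0.0008 rows>= 0.1 0.0
```

```bash
python3 -m inch '[[0.0015,0.001,0.001,0,1],[0.0015,0.001,0.002,0,1],[0.0015,0.001,0.003,0,1],[0.0015,0.001,0.004,0,1],[0.0015,0.001,0.004,0,1]]'; python3 go.py holder 0.038
```

```text
clock: 15.12
eef_pos: [0.553, 0.0175, 0.0381]
tool_rot: [-0.056, 0.998, 0.0, 0.0]
ft_force: [-2.3, -0.6, 4.6]
grip_width: 0.0485
t 15.12 eef [0.553  0.0175 0.0381] yaw 0.111 q6 -0.08 tilt [ 0.  0. -1.]
F [-2.3 -0.6  4.6] w 0.0485
shift [ 0.     -0.      0.0001] turn -0.0009 rows>= 0.0 0.0
```

Seated, with z as predicted and light contact. Releasing.

```bash
python3 -m inch '[[0,0,0.0005,0,0.5],[0,0,0.0005,0,0.3],[0,0,0,0,0],[0,0,0,0,0],[0,0,-0.02,0,0],[0,0,-0.05,0,0],[0,0,-0.09,0,0],[0,0,-0.12,0,0]]'; python3 go.py flattening 0.12
```

```text
clock: 16.12
eef_pos: [0.5535, 0.0175, 0.1589]
tool_rot: [-0.056, 0.998, -0.0, 0.001]
ft_force: [0.9, -0.1, -0.4]
grip_width: 0.0856
t 16.12 eef [0.5535 0.0175 0.1589] yaw 0.111 q6 -0.08 tilt [ 0.002  0.    -1.   ]
F [ 0.9 -0.1 -0.4] w 0.0856
shift [ 0.051  -0.3206  0.0389] turn -0.0367 rows>= 5.2 0.4
```

```bash
python3 -m inch '[[0.005,-0.03,0,-0.01,0],[0.013,-0.08,0,-0.02,0],[0.021,-0.13,0,-0.037,0],[0.03,-0.18,0,-0.037,0],[0.038,-0.235,0,-0.037,0],[0.046,-0.285,0.01,-0.037,0],[0.05,-0.315,0.025,-0.037,0],[0.051,-0.3206,0.039,-0.037,0],[0.051,-0.3206,0.039,-0.037,0]]'; python3 go.py flattening 0.035; python3 - <<'E'
from fit import *
for n in("top","scene"): cv2.imwrite(f"pics/c_{n}.png",bot.camera(n)[:,:,::-1])
E
```

```text
clock: 17.25
eef_pos: [0.5367, -0.306, 0.1164]
tool_rot: [-0.094, 0.996, 0.001, -0.001]
ft_force: [0.2, -0.2, 0.3]
grip_width: 0.0854
t 17.25 eef [ 0.5367 -0.306   0.1164] yaw 0.188 q6 -0.707 tilt [-0.003  0.002 -1.   ]
F [ 0.2 -0.2  0.3] w 0.0854
shift [-0.0018 -0.0014  0.0814] turn 0.0001 rows>= 1.3 0.0
```

View pics/c_top.png

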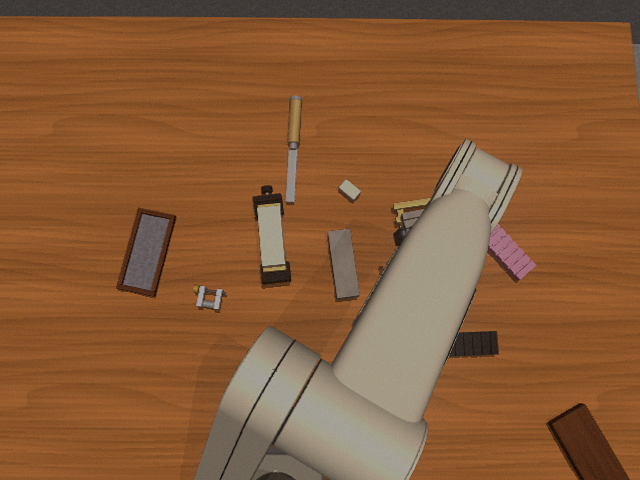

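View pics/c_scene.png

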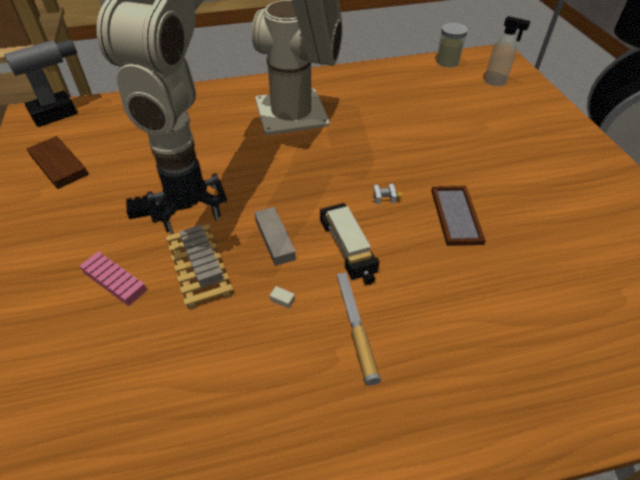

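The finishing stone sits on the holder at (271,238), the box is empty at (147,252), and the gripper is above the flattening stone. Descending.

```bash
python3 -m inch '[[-0.0018,-0.0014,0.025,0,0],[-0.0018,-0.0014,0.05,0,0],[-0.0018,-0.0014,0.068,0,0],[-0.0018,-0.0014,0.077,0,0],[-0.0018,-0.0014,0.08,0,0],[-0.0018,-0.0014,0.08,0,0]]'; python3 go.py flattening 0.0345
python3 - <<'E'
from h import *
a=bot.camera("scene")[180:320,130:270]
cv2.imwrite("pics/a6.png",cv2.resize(a[:,:,::-1],(560,560),interpolation=cv2.INTER_CUBIC))
E
```

```text
clock: 18.1
eef_pos: [0.5405, -0.3077, 0.0391]
tool_rot: [-0.094, 0.996, -0.0, 0.001]
ft_force: [-0.1, -0.1, 0.3]
grip_width: 0.0852
t 18.1 eef [ 0.5405 -0.3077  0.0391] yaw 0.189 q6 -0.707 tilt [ 0.001 -0.001 -1.   ]
F [-0.1 -0.1  0.3] w 0.0852
shift [0.0018 0.0013 0.0046] turn 0.0006 rows>= 0.1 0.0
```

View pics/a6.png

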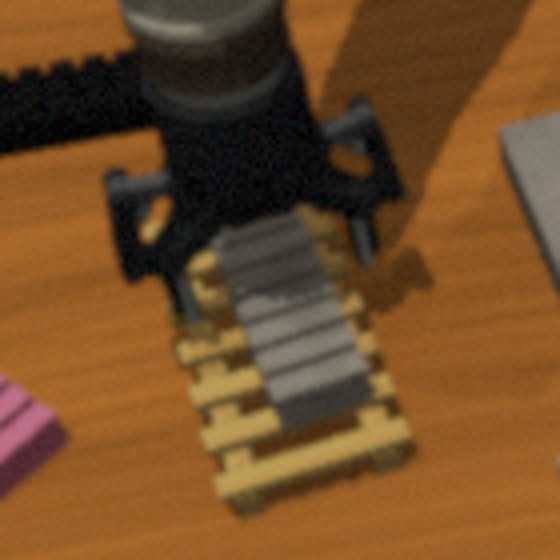

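Straddling correctly. Down 4 mm more and close.

```bash
python3 -m inch '[[0.0018,0.0013,0.003,0,0.1],[0.0018,0.0013,0.0035,0,0.2],[0.0018,0.0013,0.0035,0,0.4],[0.0018,0.0013,0.0035,0,0.5],[0.0018,0.0013,0.0035,0,1],[0.0018,0.0013,0.0035,0,1],[0.0018,0.0013,0.0035,0,1]]'; python3 go.py box 0.12
```

```text
clock: 19.02
eef_pos: [0.5383, -0.3074, 0.0356]
tool_rot: [-0.094, 0.996, -0.001, 0.0]
ft_force: [-0.5, -0.6, 4.8]
grip_width: 0.0485
t 19.02 eef [ 0.5383 -0.3074  0.0356] yaw 0.189 q6 -0.707 tilt [ 0.001 -0.001 -1.   ]
F [-0.5 -0.6  4.8] w 0.0485
shift [-0.0998  0.5946 -0.0851] turn 0.1841 rows>= 9.7 2.1
```

```bash
python3 -m inch '[[0,0,-0.01,0,1],[0,0,-0.03,0,1],[0,0,-0.06,0,1],[0,0,-0.09,0,1],[-0.004,0.025,-0.105,0.01,1],[-0.012,0.07,-0.105,0.03,1],[-0.02,0.12,-0.105,0.05,1],[-0.03,0.17,-0.105,0.07,1],[-0.037,0.22,-0.105,0.09,1],[-0.045,0.27,-0.105,0.11,1]]'; python3 go.py box 0.12
```

```text
clock: 20.27
eef_pos: [0.5303, -0.0314, 0.1391]
tool_rot: [0.022, 1.0, 0.0, -0.001]
ft_force: [1.0, -0.2, -3.5]
grip_width: 0.0484
t 20.27 eef [ 0.5303 -0.0314  0.1391] yaw -0.043 q6 -0.016 tilt [-0.002  0.001 -1.   ]
F [ 1.  -0.2 -3.5] w 0.0484
shift [0.0195 0.3263 0.0193] turn 0.0735 rows>= 5.2 0.8
```

```bash
python3 -m inch '[[0.003,0.05,0,0.02,1],[0.006,0.1,0,0.04,1],[0.009,0.15,0,0.06,1],[0.012,0.2,0,0.0735,1],[0.015,0.25,0,0.0735,1],[0.018,0.295,0.01,0.0735,1],[0.0195,0.32,0.02,0.0735,1],[0.0195,0.3263,0.03,0.0735,1],[0.0195,0.3263,0.04,0.0735,1]]'; python3 go.py box 0.018
python3 - <<'E'
from h import *
a=bot.camera("scene")[130:260,380:510];b=bot.camera("top")[190:310,80:200]
cv2.imwrite("pics/a7.png",np.hstack([cv2.resize(x[:,:,::-1],(400,400),interpolation=cv2.INTER_CUBIC) for x in(a,b)]))
E
```

```text
clock: 21.4
eef_pos: [0.525, 0.2931, 0.0986]
tool_rot: [0.097, 0.995, -0.001, -0.001]
ft_force: [0.0, -0.8, -3.3]
grip_width: 0.0485
t 21.4 eef [0.525  0.2931 0.0986] yaw -0.195 q6 0.705 tilt [-0.001 -0.001 -1.   ]
F [ 0.  -0.8 -3.3] w 0.0485
shift [0.0005 0.0024 0.0806] turn 0.0008 rows>= 1.3 0.0
```

View pics/a7.png

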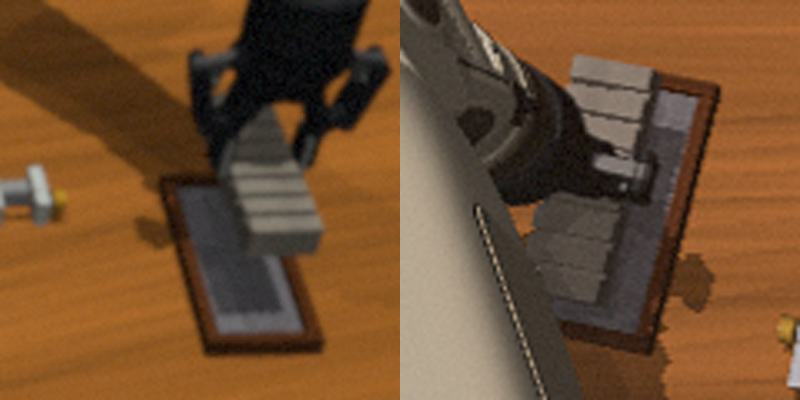

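The flattening stone is held level above the empty box. Lowering it to about 3 mm above the recess floor.

```bash
python3 -m inch '[[0,0.001,0.02,0,1],[0.0005,0.0024,0.04,0.001,1],[0.0005,0.0024,0.056,0.001,1],[0.0005,0.0024,0.066,0.001,1],[0.0005,0.0024,0.072,0.001,1],[0.0005,0.0024,0.075,0.001,1],[0.0005,0.0024,0.077,0.001,1],[0.0005,0.0024,0.078,0.001,1],[0.0005,0.0024,0.078,0.001,1]]'; python3 go.py box 0.0176
```

```text
clock: 22.62
eef_pos: [0.5256, 0.2962, 0.022]
tool_rot: [0.099, 0.995, 0.0, 0.0]
ft_force: [0.3, 0.5, -3.7]
grip_width: 0.0478
t 22.62 eef [0.5256 0.2962 0.022 ] yaw -0.198 q6 0.711 tilt [ 0.  0. -1.]
F [ 0.3  0.5 -3.7] w 0.0478
shift [ 0.0007 -0.0008  0.0044] turn -0.0003 rows>= 0.1 0.0
```

```bash
python3 -m inch '[[0.0005,-0.0005,0.001,0,1],[0.0005,-0.0005,0.002,0,1],[0.0005,-0.0005,0.003,0,1],[0.0005,-0.0005,0.004,0,1],[0.0005,-0.0005,0.0045,0,1],[0.0005,-0.0005,0.005,0,1]]'; python3 go.py box 0.0176
```

```text
clock: 23.38
eef_pos: [0.525, 0.2957, 0.0176]
tool_rot: [0.099, 0.995, 0.0, 0.0]
ft_force: [-2.7, -0.9, 5.4]
grip_width: 0.0484
t 23.38 eef [0.525  0.2957 0.0176] yaw -0.198 q6 0.711 tilt [ 0.  0. -1.]
F [-2.7 -0.9  5.4] w 0.0484
shift [ 0.0001 -0.0002 -0.    ] turn -0.0003 rows>= 0.0 0.0
```

Seated. Release and lift.

```bash
python3 -m inch '[[0,0,0,0,0.5],[0,0,0,0,0.3],[0,0,0,0,0],[0,0,0,0,0],[0,0,-0.02,0,0],[0,0,-0.05,0,0],[0,0,-0.09,0,0],[0,0,-0.12,0,0],[0,0,-0.13,0,0]]'; python3 go.py temp 0.12
```

```text
clock: 24.5
eef_pos: [0.5262, 0.2964, 0.1491]
tool_rot: [0.099, 0.995, 0.001, 0.002]
ft_force: [0.5, 0.5, -0.1]
grip_width: 0.0856
t 24.5 eef [0.5262 0.2964 0.1491] yaw -0.198 q6 0.711 tilt [ 0.004  0.002 -1.   ]
F [ 0.5  0.5 -0.1] w 0.0856
shift [-0.059  -0.4336  0.0281] turn -0.1584 rows>= 7.0 1.8
```

```bash
python3 -m inch '[[-0.004,-0.03,0,-0.02,0],[-0.011,-0.08,0,-0.05,0],[-0.018,-0.13,0,-0.08,0],[-0.025,-0.18,0,-0.11,0],[-0.032,-0.235,0,-0.14,0],[-0.039,-0.29,0,-0.158,0],[-0.047,-0.345,0,-0.158,0],[-0.054,-0.395,0.01,-0.158,0],[-0.058,-0.425,0.02,-0.158,0],[-0.059,-0.4336,0.028,-0.158,0]]'; python3 go.py temp 0.008
python3 - <<'E'
from h import *
for n in("top","scene"): cv2.imwrite(f"pics/d_{n}.png",bot.camera(n)[:,:,::-1])
E
```

```text
clock: 25.75
eef_pos: [0.4966, -0.1426, 0.1172]
tool_rot: [-0.065, 0.998, 0.0, -0.001]
ft_force: [-0.4, 1.0, 0.4]
grip_width: 0.0854
t 25.75 eef [ 0.4966 -0.1426  0.1172] yaw 0.13 q6 -0.41 tilt [-0.002  0.001 -1.   ]
F [-0.4  1.   0.4] w 0.0854
shift [-0.0029  0.0019  0.1092] turn -0.0019 rows>= 1.7 0.0
```

View pics/d_scene.png

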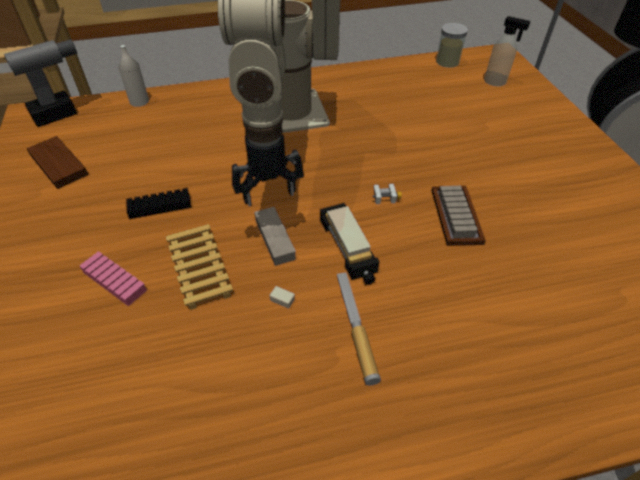

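The scene shows the flattening stone in the box (458,212) and the rack empty (199,265). The gripper is above the coarse stone.

```bash
python3 -m inch '[[-0.0029,0.0019,0.03,-0.002,0],[-0.0029,0.0019,0.06,-0.002,0],[-0.0029,0.0019,0.083,-0.002,0],[-0.0029,0.0019,0.098,-0.002,0],[-0.0029,0.0019,0.105,-0.002,0],[-0.0029,0.0019,0.107,-0.002,0],[-0.0029,0.0019,0.107,-0.002,0.2],[-0.0029,0.0019,0.107,-0.002,0.4]]'; python3 go.py temp 0.008
```

```text
clock: 26.85
eef_pos: [0.5009, -0.139, 0.0126]
tool_rot: [-0.069, 0.998, -0.0, 0.001]
ft_force: [0.8, -0.1, -0.6]
grip_width: 0.0521
t 26.85 eef [ 0.5009 -0.139   0.0126] yaw 0.137 q6 -0.408 tilt [ 0.001 -0.    -1.   ]
F [ 0.8 -0.1 -0.6] w 0.0521
shift [ 0.002  -0.001   0.0046] turn 0.0016 rows>= 0.1 0.0
```

```bash
python3 -m inch '[[0,0,0,0,0.5],[0,0,0,0,1],[0,0,0,0,1],[0,0,0,0,1]]'; python3 go.py rack 0.1
```

```text
clock: 27.35
eef_pos: [0.5012, -0.1395, 0.0131]
tool_rot: [-0.068, 0.998, -0.001, 0.001]
ft_force: [-1.1, -1.1, 6.8]
grip_width: 0.0487
t 27.35 eef [ 0.5012 -0.1395  0.0131] yaw 0.137 q6 -0.408 tilt [ 0.002 -0.001 -1.   ]
F [-1.1 -1.1  6.8] w 0.0487
shift [-0.0164 -0.1816 -0.0866] turn -0.0148 rows>= 3.2 0.2
```

```bash
python3 -m inch '[[0,0,-0.01,0,1],[0,0,-0.03,0,1],[0,0,-0.06,0,1],[0,0,-0.08,0,1],[-0.002,-0.02,-0.087,-0.005,1],[-0.005,-0.06,-0.087,-0.01,1],[-0.01,-0.105,-0.087,-0.015,1],[-0.014,-0.145,-0.087,-0.015,1],[-0.0175,-0.175,-0.087,-0.015,1],[-0.0184,-0.1816,-0.087,-0.015,1]]'; python3 go.py rack 0.039
python3 - <<'E'
from h import *
a=bot.camera("scene")[180:320,130:270]
cv2.imwrite("pics/a8.png",cv2.resize(a[:,:,::-1],(560,560),interpolation=cv2.INTER_CUBIC))
E
```

```text
clock: 28.6
eef_pos: [0.5427, -0.3178, 0.0977]
tool_rot: [-0.083, 0.997, 0.001, -0.001]
ft_force: [0.1, -0.2, -4.3]
grip_width: 0.0487
t 28.6 eef [ 0.5427 -0.3178  0.0977] yaw 0.166 q6 -0.696 tilt [-0.002  0.001 -1.   ]
F [ 0.1 -0.2 -4.3] w 0.0487
shift [0.0005 0.0008 0.0587] turn -0.0008 rows>= 0.9 0.0
```

View pics/a8.png

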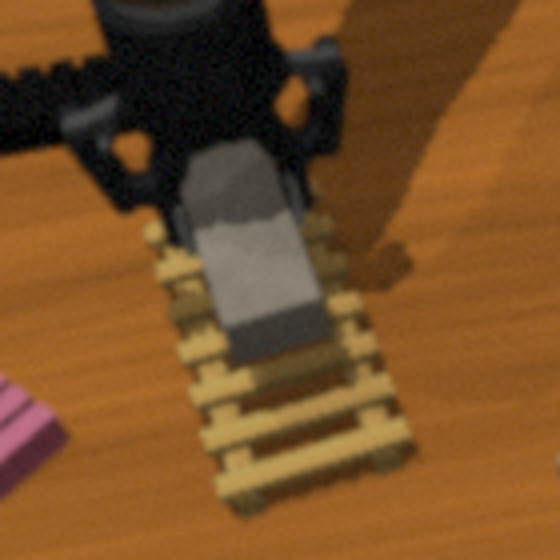

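Coarse stone held over the rack, aligned with it. Lowering.

```bash
python3 -m inch '[[-0.0005,0.0008,0.015,0,1],[-0.001,0.0008,0.03,0,1],[-0.001,0.0008,0.042,0,1],[-0.001,0.0008,0.05,0,1],[-0.001,0.0008,0.053,0,1],[-0.001,0.0008,0.055,0,1],[-0.001,0.0008,0.056,0,1],[-0.001,0.0008,0.057,0,1],[-0.001,0.0008,0.057,0,1]]'; python3 go.py rack 0.039
```

```text
clock: 29.78
eef_pos: [0.5443, -0.3153, 0.042]
tool_rot: [-0.084, 0.996, -0.0, 0.0]
ft_force: [-0.2, -0.3, -4.5]
grip_width: 0.0488
t 29.77 eef [ 0.5443 -0.3153  0.042 ] yaw 0.169 q6 -0.694 tilt [ 0. -0. -1.]
F [-0.2 -0.3 -4.5] w 0.0488
shift [ 0.0025 -0.0013  0.003 ] turn 0.0003 rows>= 0.1 0.0
```

```bash
python3 -m inch '[[0,-0.001,0.001,0,1],[0,-0.001,0.002,0,1],[0,-0.001,0.003,0,1],[0,-0.001,0.0035,0,1],[0,-0.001,0.004,0,1]]'; python3 go.py rack 0.039
```

```text
clock: 30.4
eef_pos: [0.5444, -0.3163, 0.0391]
tool_rot: [-0.084, 0.996, -0.0, 0.0]
ft_force: [-4.0, 2.7, 6.7]
grip_width: 0.0485
t 30.4 eef [ 0.5444 -0.3163  0.0391] yaw 0.169 q6 -0.695 tilt [ 0.001 -0.    -1.   ]
F [-4.   2.7  6.7] w 0.0485
shift [ 0.0025 -0.0003  0.0001] turn 0.0003 rows>= 0.0 0.0
```

```bash
python3 -m inch '[[0,0,0,0,0.5],[0,0,0,0,0.3],[0,0,0,0,0],[0,0,0,0,0],[0,0,-0.02,0,0],[0,0,-0.05,0,0],[0,0,-0.09,0,0],[0,0,-0.13,0,0],[0,0,-0.17,0,0]]'; python3 - <<'E'
import sys; sys.argv=["x"]
exec(open("go.py").read()); calc(.2,.45,.22,-.2)
E
```

```text
clock: 31.52
eef_pos: [0.5444, -0.3162, 0.2091]
tool_rot: [-0.084, 0.996, -0.0, 0.0]
ft_force: [0.7, -0.6, 1.0]
grip_width: 0.0856
t 31.52 eef [ 0.5444 -0.3162  0.2091] yaw 0.169 q6 -0.695 tilt [ 0. -0. -1.]
F [ 0.7 -0.6  1. ] w 0.0856
shift [ 0.2108  0.8132 -0.0111] turn 0.1761 rows>= 13.4 2.0
```

```bash
python3 -m inch '[[0.01,0.03,0,0.02,0],[0.02,0.07,0,0.04,0],[0.03,0.12,0,0.06,0],[0.04,0.17,0,0.08,0],[0.055,0.22,0,0.1,0],[0.07,0.27,0,0.12,0],[0.08,0.32,0,0.14,0],[0.095,0.37,0,0.16,0],[0.11,0.42,0,0.175,0],[0.12,0.46,0,0.175,0]]'; python3 - <<'E'
import sys; sys.argv=["x"]
exec(open("go.py").read()); calc(.2,.45,.22,-.2)
E
```

```text
clock: 32.78
eef_pos: [0.3479, 0.1186, 0.2081]
tool_rot: [0.098, 0.995, 0.0, 0.001]
ft_force: [0.9, 1.2, -0.3]
grip_width: 0.0854
t 32.77 eef [0.3479 0.1186 0.2081] yaw -0.197 q6 0.526 tilt [ 0.001  0.001 -1.   ]
F [ 0.9  1.2 -0.3] w 0.0854
shift [ 0.2099  0.296  -0.0118] turn 0.0014 rows>= 5.8 0.0
```

```bash
python3 -m inch '[[0.03,0.04,0,0,0],[0.06,0.085,0,0,0],[0.09,0.13,0,0,0],[0.12,0.17,0,0,0],[0.15,0.21,0,0,0],[0.18,0.255,0,0,0],[0.2,0.285,0,0,0],[0.2,0.285,0,0,0]]'; python3 - <<'E'
from h import *
for n in("top","scene"): cv2.imwrite(f"pics/e_{n}.png",bot.camera(n)[:,:,::-1])
im=bot.camera("top")
bits=[im[200:300,105:185],im[180:280+10,230:310],im[190:300,380:460]]
cv2.imwrite("pics/e_crop.png",np.hstack([cv2.resize(x[:,:,::-1],(260,int(260*x.shape[0]/80)),interpolation=cv2.INTER_CUBIC)[:325] for x in bits]))
zt=dict(coarse=.058,flattening=.033,finishing=.058,rack=.026,box=.016,guide=.02,nagura=.022,chisel=.01)
for t in zt:
    for k in bot.masks_of("top",t)[:2]:
        cs,_=cv2.findContours(k["pixels"].astype(np.uint8),cv2.RETR_EXTERNAL,cv2.CHAIN_APPROX_NONE)
        c=max(cs,key=cv2.contourArea).reshape(-1,2)
        (cx,cy),wh,a=cv2.minAreaRect(plane("top",c,zt[t])[:,:2].astype(np.float32))
        print(t,"%.2f"%k["score"],np.round([cx,cy,*wh],4),round(a,1))
E
```

```text
clock: 33.78
eef_pos: [0.2077, 0.438, 0.2075]
tool_rot: [0.097, 0.995, 0.0, 0.0]
ft_force: [-0.3, 0.3, 0.2]
grip_width: 0.0856
coarse 0.92 [ 0.5407 -0.3139  0.1545  0.056 ] 9.6
flattening 0.98 [0.5257 0.2905 0.0579 0.152 ] 79.7
flattening 0.92 [ 0.5344 -0.4943  0.1506  0.0578] 40.7
finishing 0.88 [0.5508 0.0166 0.1491 0.0507] 6.2
rack 0.85 [ 0.545  -0.3169  0.2016  0.1009] 9.0
box 0.94 [0.5245 0.2955 0.0925 0.1884] 79.1
guide 0.84 [0.4239 0.158  0.0673 0.0426] 77.0
guide 0.75 [ 0.667 -0.154  0.049  0.033] 49.9
nagura 0.72 [ 0.6673 -0.155   0.0485  0.0331] 48.7
nagura 0.45 [ 0.5492 -0.3207  0.1604  0.0591] 10.0
chisel 0.96 [ 0.7719 -0.0225  0.0315  0.2577] 86.1
```

View pics/e_top.png

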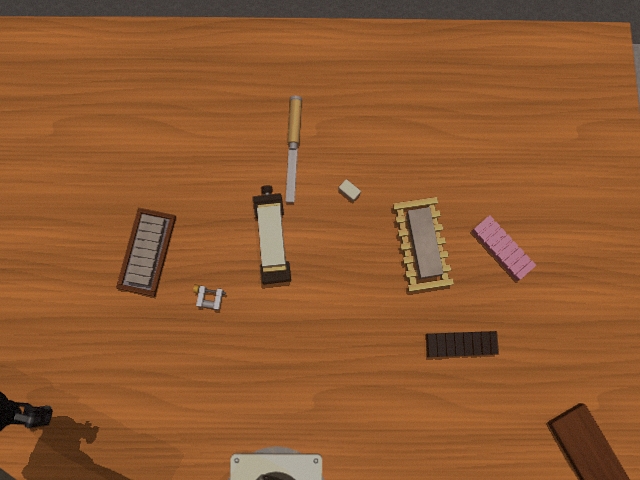

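View pics/e_scene.png

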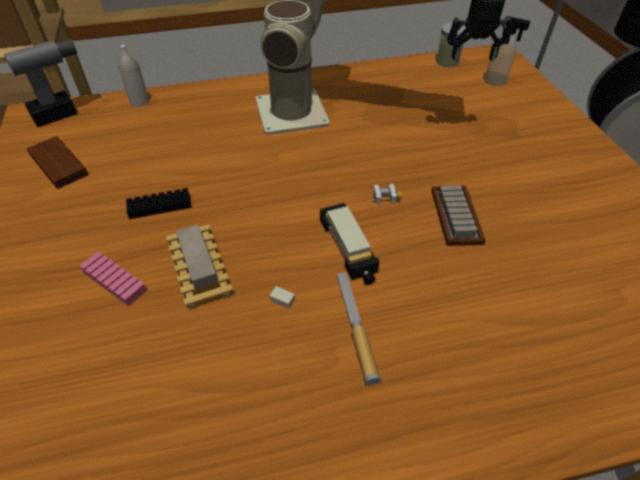

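View pics/e_crop.png

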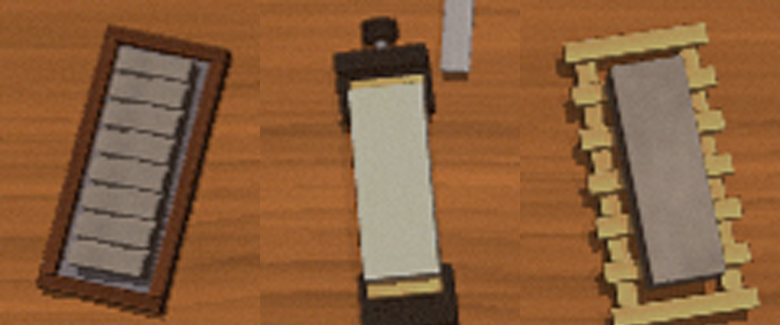

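All three look placed: flattening in the box (147,252), finishing on the holder (271,238), coarse on the rack (425,242). One more numeric check of the finishing stone against the holder lips.

```bash
python3 - <<'E'
from fit import *
f=3.25
C=lambda l,ox,oy,dx:np.array([[ox+(x-dx)/f-.35,oy+y/f-.35] for x,y in l])
p,e=fit("top",rect(-.065,.065,.05,.058),C([(350,88),(424,82),(440,272),(366,280)],230,180,260),[.55,.02,.1]);print(p.round(4),e)
S=4
for cam,(x,y,w,h) in(("top",(235,175,80,130)),("scene",(305,190,100,110))):
    im=cv2.resize(bot.camera(cam)[:,:,::-1],None,fx=S,fy=S,interpolation=cv2.INTER_CUBIC)
    draw(im,cam,np.array([.553,.0175,.113]),[rect(-.075,.075,.05,.03),rect(-.065,.065,.05,.058)],(0,255,0),S);draw(im,cam,np.array([.553,.0175,.113]),[rect(-.083,.083,.064,.042)],(0,0,255),S)
    cv2.imwrite(f"pics/f_{cam}.png",im[y*S:(y+h)*S,x*S:(x+w)*S])
a,b=[cv2.resize(cv2.imread(f"pics/f_{c}.png"),None,fx=1,fy=1) for c in("top","scene")]
H=max(a.shape[0],b.shape[0]);cv2.imwrite("pics/f.png",np.hstack([cv2.copyMakeBorder(i,0,H-i.shape[0],0,0,cv2.BORDER_CONSTANT) for i in(a,b)]))
E
```

```text
[0.5549 0.0159 0.104 ] 0.27409449409992703
```

View pics/f.png

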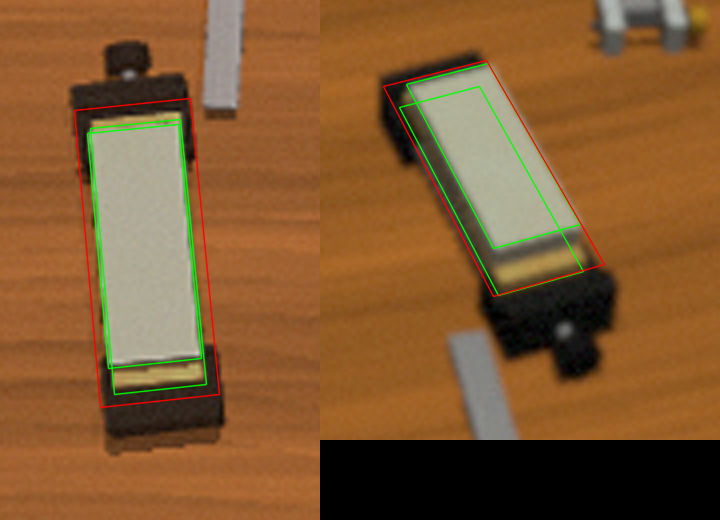

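The finishing stone lies between the lips, about 3 mm from the middle by this fit, and its wooden base shows at both ends. Handing in.

```bash
python3 - <<'E'
from workcell import bot
print(bot.job_done(), bot.get_obs()["clock"])
E
```

```text
the job is handed in; nothing more can be done
the job is handed in; nothing more can be done
```

The job is done and handed in, at about 34 s of the 102 s allowed. I set the coarse stone on the free bench, moved the finishing stone from the box to the holder and the flattening stone from the rack to the box, then put the coarse stone on the rack. Each stone was lowered until it touched lightly before I let go; the force readings I took were at most about 12 N.

**Final positions** (from the last pictures):

| Stone | Place | Off centre | Off lengthwise |
|---|---|---|---|
| Coarse | Rack | about 5 mm | within 0.02 rad |
| Flattening | Box recess | about 1 mm at release, 5 mm by the network's outline | about 0.01 rad |
| Finishing | Holder, between the lips | about 2–3 mm | within 0.01 rad |

- **Height and level:** I did not measure these directly at the end. The tool height at each release matched its seat to within a millimetre, and the stones look flat in both cameras.
- **Bystanders:** the chisel, dressing stone and honing guide measure within about 3 mm of where they started, which is as fine as the pictures can tell.
- **Robot:** it stands clear with the gripper open and touches nothing.
- **Disagreements:** the flattening stone's two readings differ by about 4 mm across the box, because its outline there includes some of its side. The holder outline also sat a few millimetres off at its far end in the scene camera. Both are well inside tolerance.

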